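Lay the slide boxes down, lid up

TASK

Two empty grey slide boxes stand on edge on the microscopy bench, one narrow and one wide. Push each one over with your fingertips, without picking it up or carrying it, so that it lies flat on its rubber feet where it stood, with the lid (the side with the index card) facing up. Leave everything else on the bench where it is.

Things in the scene. Friction and masses are not known exactly. Their poses are not given: they have to be found in the camera images.
- narrow_box: the narrow grey plastic slide box, loose, empty, about 0.1 kg, standing on edge, 34 mm thick (x), 84 mm wide (y), 98 mm tall (z). Origin: centre of the narrow face it stands on at the start; +z up the box; +x out of the lid (level at the start, straight up once it lies lid up). The base face, x = -17 mm, has four black rubber feet 4 mm high; the seam lies nearer the lid.
- narrow_box_mid (a point): centre of the narrow slide box's volume: 49 mm above the bench while it stands, 21 mm once it lies on its feet. Pushed about 80 mm up, it pivots on its bottom edge, passes its balance at about 20 degrees (top moved some 35 mm) and then falls over by itself; about 100 mm of bench on its falling side is free
- narrow_box_lid (a point): centre of the narrow slide box's lid face, the flat plane x = +17 mm with a white index card and a steel clasp at the upper edge. The bench is free 75 mm out from the middle of this face, for 40 mm to either side; nothing taller than 105 mm stands near the box
- wide_box: the wide grey plastic slide box, loose, empty, about 0.17 kg, standing on edge, 34 mm thick (x), 150 mm wide (y), 98 mm tall (z). Origin: centre of the narrow face it stands on at the start; +z up the box; +x out of the lid (level at the start, straight up once it lies lid up). The base face, x = -17 mm, has four black rubber feet 4 mm high; the seam lies nearer the lid.
- wide_box_mid (a point): centre of the wide slide box's volume: 49 mm above the bench while it stands, 21 mm once it lies on its feet. Pushed about 80 mm up, it pivots on its bottom edge, passes its balance at about 20 degrees (top moved some 35 mm) and then falls over by itself; about 100 mm of bench on its falling side is free
- wide_box_lid (a point): centre of the wide slide box's lid face, the flat plane x = +17 mm with a white index card and a steel clasp at the upper edge. The bench is free 75 mm out from the middle of this face, for 40 mm to either side; nothing taller than 105 mm stands near the box
- oil_bottle: amber dropper bottle, 30 mm across, 68 mm tall, standing beside the narrow slide box; loose, leave it alone. Origin: centre of its underside
- stain_jar: square glass jar with a white cap, 52 mm square, 84 mm tall, standing beside the narrow slide box; loose, leave it alone. Origin: centre of its underside
- beaker: small glass beaker, 58 mm across, 70 mm tall, standing at one side in front of the wide slide box's lid; loose, leave it alone. Origin: centre of its underside
- coverslip_pack: small cardboard pack, 34 mm square, 50 mm tall, standing at the other side in front of the wide slide box's lid; loose, leave it alone. Origin: centre of its underside
- glove_carton: plain cardboard carton, 60 x 120 mm, 100 mm tall, at the back; loose, leave it alone. Origin: centre of its underside
- marker: marker pen, 132 mm long, 16 mm thick, lying at the robot's right; loose, leave it alone. Origin: centre of its underside
- wash_jar: round plastic jar with a white cap, 64 mm across, 85 mm tall, at the robot's left; loose, leave it alone. Origin: centre of its underside

How it is judged:
At the end, for the whole second after the job is handed in: Both slide boxes lie flat (within 7 degrees), lid up, on their feet on the bench and at rest, the edge each one stood on within 75 mm of where it was (tipping alone moves that edge's centre about 27 mm) (angle between each of narrow_box, wide_box's own x axis and vertical below 0.12 rad and height (world z) of each of narrow_box_mid, wide_box_mid below 0.03 m and distance of each of narrow_box, wide_box from where it was at the start of the episode below 0.075 m and linear speed of each of narrow_box, wide_box below 0.02 m/s); the robot touches nothing.
It fails at once if a slide box is lifted off the bench (height (world z) of any of narrow_box_mid, wide_box_mid above 0.07 m).
It fails at once if a slide box is carried or shoved more than 120 mm away (distance of any of narrow_box, wide_box from where it was at the start of the episode above 0.12 m).
It fails at once if another thing on the bench is moved more than 25 mm (distance of any of oil_bottle, stain_jar, beaker, coverslip_pack, glove_carton, marker, wash_jar from where it was at the start of the episode above 0.025 m).
It fails at once if another thing on the bench is tipped more than 20 degrees (angle between any of oil_bottle, stain_jar, beaker, coverslip_pack, glove_carton, marker, wash_jar's own z axis and vertical above 0.35 rad).
It also fails if it takes over 38 s, if anything falls off the work surface, if the arm or the gripper's body presses on something with over 40 N, if the wrist force passes 120 N, or if a joint passes its speed limit or range.

ROBOT

A 6-joint arm with a two-finger parallel gripper is mounted at the origin on the work surface. World frame = base frame: x ahead of the robot, y to its left, z up, the work surface at z = 0. Lengths are in m, angles in rad, forces in N, time in s.
With the tool pointing down it reaches from about 0.3 to 0.85 m from the base axis. Payload 5.4 kg.
Tool frame: the origin (TCP) lies midway between the tips of the shut fingers; the grasp point (between the pads) lies 19 mm behind it (r.pinch_z is the distance from the TCP to the grasp point, in m); z points along the fingers, y is the line along which they close (so a half turn about z gives the same grasp; the last joint's range is limited). The gripper opens to 85 mm and grips with 20 to 120 N. Pads are 22 mm wide; open, the fingers measure 114 mm over their backs; the gripper's body (76 mm by 85 mm) begins 54 mm behind the grasp point. The pads swing forward as they close: fully open they stand 13 mm farther back than shut.
Start: joints at [1.104, 0.158, 1.597, -0, 1.386, -0.21], TCP at [0.146, 0.556, 0.21] pointing down, gripper open.
Joint ranges: [-2.91, 2.91], [-0.94, 2.29], [0.18, 2.7], [-1.29, 4.43], [0.17, 2.64], [-3, 3]. Speed limits (rad/s): [2.57, 2.57, 3.14, 3.14, 3.14, 3.14].

INTERFACE

Orientations are given as [roll, pitch, yaw] about the fixed x, y, z axes, in that order (R = Rz(yaw) Ry(pitch) Rx(roll)).
In Python, from cell import r gives the robot as it stands.
- The arm moves only by the tool send_rows, never from a script. Its arguments are lists of equal length, an entry for each row: "linear": the shift along the tool's x, y, z in m, a list of three; "spin": the turn about the tool's z in rad; "grip": the opening, from 0 (shut) to 1 (fully open). In form: {"linear": [[dx, dy, dz], ...], "spin": [spin, ...], "grip": [grip, ...]}. A call has 1 to 20 rows; each row is the pose to reach, as a shift and turn from the pose commanded when the call began, along the tool's axes at that moment; what a row does not reach only later rows make up. A row lasts 1/10 s, in which the tool goes at most 50 mm and 8.59 degrees, less where a joint would pass 70% of its speed; a pose out of reach is approached as far as the arm can. A call with a gripper value outside its range is refused whole. The fingers move at their own pace and stop on an object; "squeeze" is the grip in N (left out, the last holds). Time passes only in rows, so rows that repeat a pose let the fingers close. It gives the time, the measured TCP pose, the force, the opening and the grip force at its end, in the units of the state.
- r.sense(): the state, without advancing time (a new reading comes with each control period).
- r.grab_frame(name): name is "scene" or "top" or "wrist"; returns a dict with "image" (384x512x3 uint8, blue, green, red), "fovy" (degrees; the focal length in pixels is half the picture's height over the tangent of half this angle, whatever the lens; pixels are square), "cx", "cy" (the principal point, pixels), "rvec" (rotation vector, rad) and "tvec" (3), from world to camera coordinates, as OpenCV has them. Camera axes: x right, y down, z forward; pixel columns grow to the right and rows downward; lengths in m; the calibration is good to about 2 mm. A picture is of the moment at which its call begins. There is no depth.
- r.sign_off(): hands the job in; it is judged then, once.
Trained networks look in a picture, given as the dict that the camera call returned (one of the last four; its "shot" number tells which), for a name from the list of things; names that differ only in an ending like _2 or _b are one class to them, and where a whole thing is asked for, a point or a joint stands for the part that bears it (a point fixed in the world has none). Each returns a list of dicts, best first, with "p" (0 to 1); they miss things now and then, are a little off and sometimes report something else, mostly with a low value. They report only what shows in the picture. A call takes as long as a camera call.
- r.recognise(picture, label): "point" ([x, y, z] in m, in world coordinates, good to about 4 mm: the middle of the surface that is visible of it).
The state is a dict: "time": time; "q": joint angles; "qvel": joint speeds; "tau": joint torques, N m; "position": TCP position; "tcp_rot": TCP orientation; "force": force on the tool from outside, world axes, zero at the start; "torque": the same for the moment, N m; "gripper_width": finger opening in m; "grasp_force": force on a finger pad.
Only numpy, scipy, OpenCV 4.12 (cv2) and the standard library are available. Lean on these libraries where they do the work, as an engineer would, in place of code of your own. Each camera call takes 0.05 s, during which the arm holds its last target. There are 200 camera calls.

## Working session

There is one attempt and no reset: what is moved stays moved. The work goes in short steps, Python scripts to look and compute and a tool call to move; the robot and the scene stay as the last step left them, time stands still between calls to the robot, and variables do not carry over. Pictures are saved under pics/ and viewed, at most 10 in all, crops included, and the job is handed in when it is done.

Besides the shell and the picture viewer there is one more tool, called after "Request:" by a JSON object that holds its "api" and its "payload". send_rows: Moves the arm, as the interface text tells. Its arguments: {"type":"object","properties":{"linear":{"type":"array"},"spin":{"type":"array"},"grip":{"type":"array"},"squeeze":{"type":"number"}},"required":["linear","spin","grip"]}

```bash
mkdir -p pics; cat > h.py <<'E'
import numpy as np, cv2
from cell import r
def cam(p):
    f=p["image"].shape[0]/2/np.tan(np.radians(p["fovy"])/2)
    K=np.array([[f,0,p["cx"]],[0,f,p["cy"]],[0,0,1.]])
    return K,np.array(p["rvec"],float).reshape(3),np.array(p["tvec"],float).reshape(3)
def proj(p,X):
    K,rv,t=cam(p); return cv2.projectPoints(np.array(X,float).reshape(-1,3),rv,t,K,None)[0].reshape(-1,2)
def unproj(p,uv,z):
    K,rv,t=cam(p); R=cv2.Rodrigues(rv)[0]; c=-R.T@t
    d=R.T@np.linalg.inv(K)@np.array([uv[0],uv[1],1.]); return c+d*(z-c[2])/d[2]
E
python3 - <<'E'
from h import *
ims=[]
s=r.sense(); print(s["time"],np.round(s["position"],3),np.round(s["tcp_rot"],3))
for n in ["top","scene"]:
    p=r.grab_frame(n); ims.append(p["image"]); cv2.imwrite(f"pics/{n}.png",cv2.resize(p["image"],(800,600)))
    for l in "narrow_box narrow_box_mid narrow_box_lid wide_box wide_box_mid wide_box_lid oil_bottle stain_jar beaker coverslip_pack glove_carton marker wash_jar".split():
        print(n,l,[(round(o["p"],2),np.round(o["point"],3).tolist(),proj(p,o["point"])[0].round().tolist()) for o in r.recognise(p,l)[:2]])
E
```

```text
0.0 [0.146 0.556 0.209] [-3.14  -0.     2.885]
top narrow_box [(0.67, [0.542, 0.216, 0.097], [183.0, 209.0]), (0.64, [0.552, -0.186, 0.096], [325.0, 209.0])]
top narrow_box_mid [(0.74, [0.545, 0.22, 0.102], [181.0, 208.0]), (0.54, [0.55, -0.182, 0.093], [323.0, 210.0])]
top narrow_box_lid [(0.54, [0.576, -0.284, 0.086], [358.0, 202.0])]
top wide_box [(0.67, [0.541, 0.216, 0.096], [183.0, 210.0])]
top wide_box_mid [(0.64, [0.545, 0.221, 0.101], [181.0, 208.0])]
top wide_box_lid [(0.89, [0.544, 0.22, 0.098], [181.0, 209.0])]
top oil_bottle [(0.58, [0.591, -0.087, 0.046], [288.0, 199.0])]
top stain_jar [(0.59, [0.577, -0.281, 0.082], [357.0, 202.0])]
top beaker [(0.59, [0.59, 0.329, 0.038], [150.0, 197.0])]
top coverslip_pack [(0.45, [0.646, 0.164, 0.048], [205.0, 179.0]), (0.35, [0.545, 0.218, 0.102], [182.0, 208.0])]
top glove_carton [(0.83, [0.783, 0.038, 0.101], [248.0, 131.0])]
top marker [(0.75, [0.444, -0.464, 0.016], [414.0, 252.0]), (0.18, [0.548, -0.181, 0.103], [324.0, 210.0])]
top wash_jar [(0.88, [0.458, 0.469, 0.085], [91.0, 238.0]), (0.73, [0.544, 0.219, 0.096], [182.0, 2
[... 201 characters left out ...]
box_lid [(0.8, [0.571, -0.197, 0.063], [193.0, 208.0])]
scene wide_box [(0.95, [0.565, 0.203, 0.071], [304.0, 169.0])]
scene wide_box_mid [(0.62, [0.568, 0.202, 0.068], [304.0, 170.0])]
scene wide_box_lid [(0.89, [0.569, 0.203, 0.067], [304.0, 170.0])]
scene oil_bottle [(0.63, [0.61, -0.098, 0.035], [229.0, 212.0])]
scene stain_jar [(0.57, [0.598, -0.295, 0.069], [165.0, 222.0])]
scene beaker [(0.64, [0.594, 0.313, 0.05], [335.0, 169.0])]
scene coverslip_pack [(0.66, [0.659, 0.162, 0.04], [309.0, 195.0])]
scene glove_carton [(0.58, [0.818, 0.027, 0.082], [303.0, 227.0])]
scene marker [(0.72, [0.45, -0.468, 0.011], [94.0, 226.0])]
scene wash_jar [(0.76, [0.481, 0.468, 0.056], [350.0, 142.0])]
```

View pics/top.png

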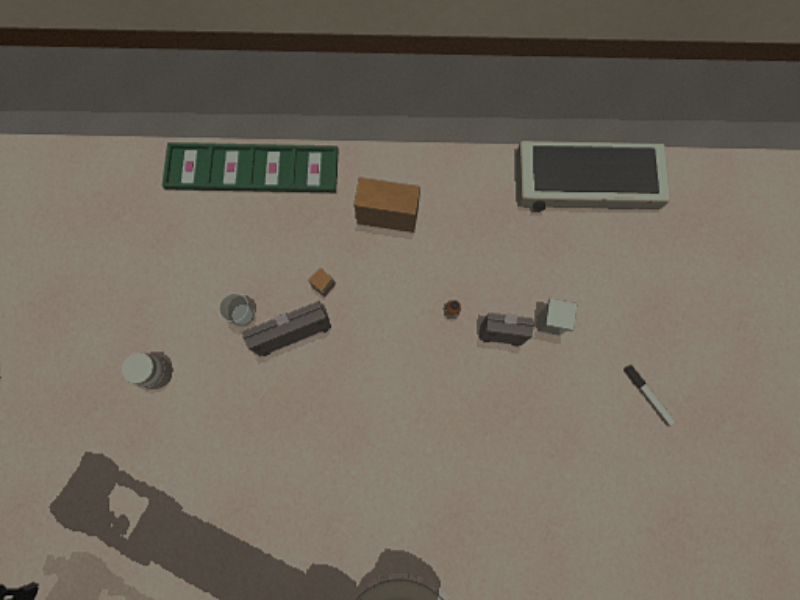

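View pics/scene.png

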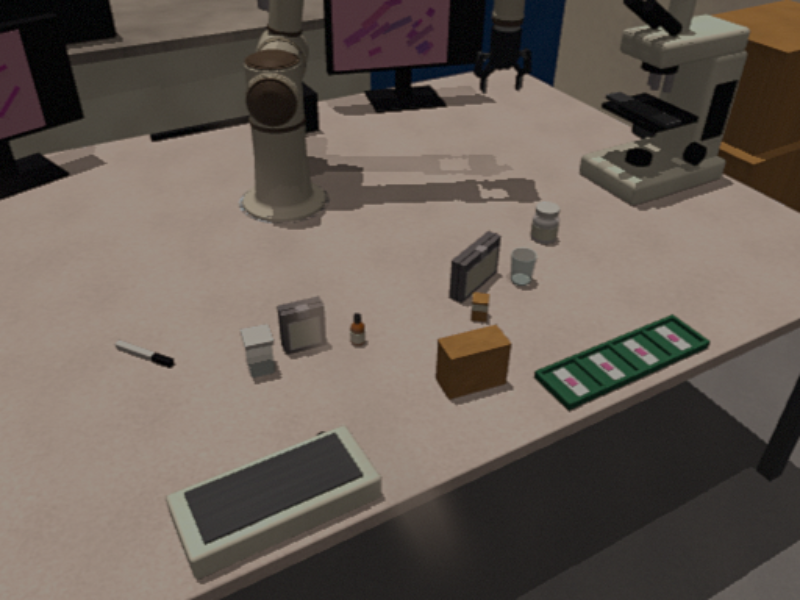

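The two pictures show the narrow box at about (507,328) and the wide one at (287,328) in the 800x600 top view. Their index cards face away from the robot (+x), seen from the scene camera at (305,330) and (475,275). So I need to push from the far side towards the robot. Next I zoom in to get the top edges.

```bash
python3 - <<'E'
from h import *
p=r.grab_frame("top"); im=p["image"]
a=cv2.resize(im[170:240,140:220],None,fx=7,fy=7,interpolation=cv2.INTER_CUBIC)
b=cv2.resize(im[180:230,284:364],None,fx=7,fy=7,interpolation=cv2.INTER_CUBIC)
o=np.vstack([a,b])[:, :]
o=np.hstack([cv2.resize(a,(400,350)),cv2.resize(b,(400,250)).copy() if 0 else cv2.copyMakeBorder(cv2.resize(b,(400,250)),0,100,0,0,cv2.BORDER_CONSTANT)])
cv2.imwrite("pics/crop.png",cv2.convertScaleAbs(o,alpha=1.6))
E
```

```text
(no output)
```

View pics/crop.png

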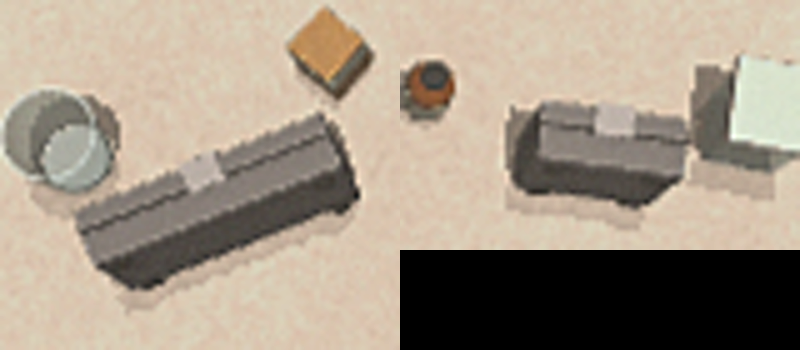

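The crop shows the wide box's upper lid edge running from (77,212) to (322,113), with its clasp at (205,172). The narrow box's lid edge runs from (540,102) to (687,117). Now I convert these to world positions.

```bash
python3 - <<'E'
from h import *
p=r.grab_frame("top")
R=lambda v:np.round(v,3)
for n,o,c,w in [("wide",(140,170),[(77,212),(322,113),(343,163),(100,265)],.15),("narrow",(284,180),[(140,102),(287,117),(283,173),(143,152)],.084)]:
    P=np.array([unproj(p,(o[0]+x/5-.5,o[1]+y/5-.5),.098) for x,y in c])[:,:2]
    e=(P[1]-P[0]+P[2]-P[3])/2; print(n,"len",np.linalg.norm(e))
    e/=np.linalg.norm(e); nrm=np.array([-e[1],e[0]]) ; nrm*=np.sign(nrm[0])
    C=P.mean(0); m=(P[0]+P[1])/2
    print(n,R(P).tolist(),"centre",R(C),"lidmid",R(m),"lid normal",R(nrm),"yaw",round(np.arctan2(nrm[1],nrm[0]),3),"thick",(m-C)@nrm*2)
    yaw=np.arctan2(nrm[1],nrm[0])
    for d in (.075,.06,.0): print(d,R(C+nrm*(.017+d)))
s=r.sense(); print(R(s["q"]))
E
```

```text
wide len 0.14701669698333403
wide [[0.533, 0.294], [0.593, 0.159], [0.564, 0.145], [0.503, 0.278]] centre [0.548 0.219] lidmid [0.563 0.226] lid normal [0.911 0.413] yaw 0.426 thick 0.032752001542099896
0.075 [0.632 0.257]
0.06 [0.618 0.251]
0.0 [0.564 0.226]
narrow len 0.08152800781995348
narrow [[0.577, -0.148], [0.57, -0.232], [0.537, -0.228], [0.548, -0.149]] centre [ 0.558 -0.189] lidmid [ 0.573 -0.19 ] lid normal [ 0.994 -0.107] yaw -0.107 thick 0.03059218134053519
0.075 [ 0.649 -0.199]
0.06 [ 0.634 -0.198]
0.0 [ 0.575 -0.191]
[ 1.104  0.158  1.597 -0.     1.386 -0.21 ]
```

Request:
{"api": "send_rows", "payload": {"linear": [[-0.035,-0.012,0],[-0.07,-0.024,0],[-0.105,-0.035,0],[-0.14,-0.046,0],[-0.175,-0.058,0],[-0.21,-0.07,0],[-0.245,-0.081,0],[-0.28,-0.092,0],[-0.315,-0.104,0],[-0.35,-0.115,0],[-0.385,-0.126,0],[-0.42,-0.138,0],[-0.455,-0.15,0],[-0.49,-0.16,0],[-0.515,-0.169,0],[-0.534,-0.175,0],[-0.534,-0.175,0],[-0.534,-0.175,0]], "spin": [-0.05,-0.1,-0.15,-0.2,-0.25,-0.3,-0.35,-0.4,-0.45,-0.5,-0.55,-0.6,-0.65,-0.683,-0.683,-0.683,-0.683,-0.683], "grip": [0,0,0,0,0,0,0,0,0,0,0,0,0,0,0,0,0,0]}}

```text
time: 3.3
position: [0.6178, 0.2513, 0.21]
tcp_rot: [3.141, -0.001, -2.716]
force: [-0.9, 1.4, 0.7]
gripper_width: 0.0002
grasp_force: 0.0
```

```bash
python3 - <<'E'
from h import *
p=r.grab_frame("wrist"); im=p["image"].copy()
c=np.array([.548,.219]);n=np.array([.911,.413]);e=np.array([n[1],-n[0]])
for a,b in [(.017,.075),(.017,-.075),(-.017,.075),(-.017,-.075)]:
    u=proj(p,np.r_[c+a*n+b*e,.098])[0]; print(u); cv2.circle(im,tuple(int(v) for v in u),3,(0,255,0),-1)
cv2.imwrite("pics/w1.png",im)
E
```

```text
[180.14405944 123.15358259]
[335.46793216 123.35437893]
[177.02358543  85.50958448]
[338.75951469  85.72073761]
```

View pics/w1.png

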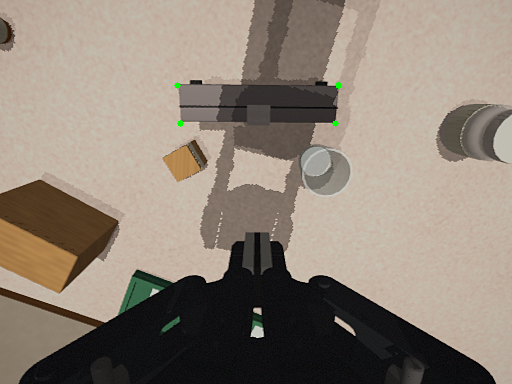

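The overlay fits the wide box (corners at (180,123) and (335,123)), and its feet are on the far side. The fingers, at (257,240), are centred on the lid with the beaker and the pack clear. I lower the fingers and push.

Request:
{"api": "send_rows", "payload": {"linear": [[0,0,0.03],[0,0,0.06],[0,0,0.09],[0,0,0.115],[0,0,0.13],[0.015,0,0.13],[0.03,0,0.13],[0.038,0,0.13],[0.044,0,0.13],[0.05,0,0.13],[0.056,0,0.13],[0.062,0,0.13],[0.068,0,0.13],[0.074,0,0.13],[0.08,0,0.13],[0.086,0,0.13],[0.092,0,0.13],[0.092,0,0.13]], "spin": [0,0,0,0,0,0,0,0,0,0,0,0,0,0,0,0,0,0], "grip": [0,0,0,0,0,0,0,0,0,0,0,0,0,0,0,0,0,0]}}

```text
time: 5.15
position: [0.5336, 0.2129, 0.0802]
tcp_rot: [3.141, -0.001, -2.716]
force: [0.2, 0.2, 0.1]
gripper_width: 0.0004
grasp_force: 0.0
```

```bash
python3 - <<'E'
from h import *
p=r.grab_frame("wrist"); q=r.grab_frame("top")
cv2.imwrite("pics/w2.png",np.hstack([cv2.resize(p["image"],(400,300)),cv2.resize(q["image"][150:258,120:264],(400,300),interpolation=cv2.INTER_CUBIC)]))
E
```

```text
(no output)
```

View pics/w2.png

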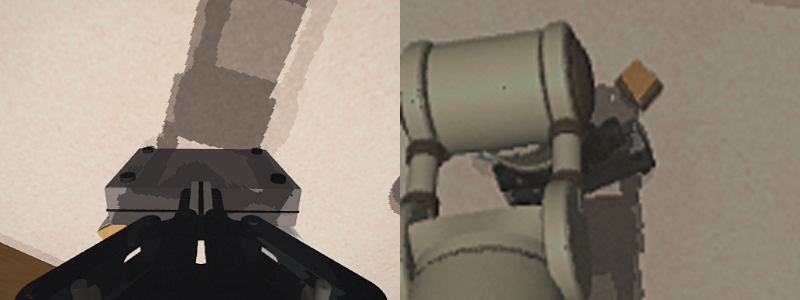

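The wrist half shows the wide box's base face with four feet, still upright or nearly so, with its top edge from (107,188) to (298,187). The top half is hidden by the arm. I fit the slide and tilt from these corners.

```bash
python3 - <<'E'
from h import *
from scipy.optimize import least_squares
p=r.grab_frame("wrist"); s=r.sense(); print(s["time"],s["position"],s["force"])
c=np.array([.548,.219]);n=np.array([.911,.413]);e=np.array([n[1],-n[0]])
px=np.array([[107,188],[298,187],[142,149],[263,149],[107,211],[298,211]])*512/400
# feature points in box (x out of lid, y, z)
F=[(-.017,-1,.098),(-.017,1,.098),(-.017,-1,0),(-.017,1,0),(.004,-1,.098),(.004,1,.098)]
for sg in (1,-1):
  def f(v):
    sl,th,lat=v; X=[]
    for a,b,z in F:
        xx=a+.017; A=xx*np.cos(th)-z*np.sin(th)-.017-sl; Z=xx*np.sin(th)+z*np.cos(th)
        X.append(np.r_[c+A*n+(b*sg*.075+lat)*e,Z])
    return (proj(p,X)-px).ravel()
  k=least_squares(f,[0.02,.1,0]); print(sg,np.round(k.x,3),np.round(k.fun.reshape(-1,2),1).tolist())
E
```

```text
5.3 [0.53454013 0.21320572 0.08042437] [-0.18636904  0.00178155  0.43286906]
1 [-5.000e-02 -2.453e+00 -2.000e-03] [[179.2, 13.1], [-179.9, 14.1], [154.5, 47.8], [-153.7, 47.5], [178.1, -32.3], [-178.8, -32.5]]
-1 [-0.001  0.017 -0.   ] [[-5.6, -0.7], [6.1, 1.0], [-4.4, -0.1], [3.2, 0.2], [-1.0, 1.0], [1.2, 1.5]]
```

```bash
python3 - <<'E'
from h import *
p=r.grab_frame("wrist"); s=r.sense(); t=np.array(s["position"])
K,rv,tv=cam(p); R=cv2.Rodrigues(rv)[0]; print("cam at",-R.T@tv,"axis",R[2],"tcp",t)
q=r.grab_frame("scene")
for nm,X in [("tcp",t),("tcp+40mm up",t+[0,0,.04]),("tcp 70mm up",t+[0,0,.07])]: print(nm,proj(p,X),proj(q,X))
for nm in ["wide_box","wide_box_lid"]:
    print(nm,[(o["p"],np.round(o["point"],3)) for o in r.recognise(q,nm)[:1]])
o=q["image"][110:230,230:390]
cv2.imwrite("pics/s2.png",np.hstack([cv2.resize(o,(400,300),interpolation=cv2.INTER_CUBIC),cv2.resize(p["image"][150:350,130:390],(400,300))]))
E
```

```text
cam at [0.46114019 0.17839074 0.24329603] axis [ 0.2854674   0.12896014 -0.94967239] tcp [0.53459678 0.21324956 0.08042358]
tcp [[259.05223108 231.65823635]] [[301.37290909 161.05344757]]
tcp+40mm up [[259.57033959 266.86725741]] [[302.25306284 150.91323559]]
tcp 70mm up [[260.18618659 308.71827823]] [[302.93117738 143.10070827]]
wide_box [(0.64, array([0.565, 0.205, 0.066]))]
wide_box_lid [(0.68, array([0.567, 0.203, 0.065]))]
```

View pics/s2.png

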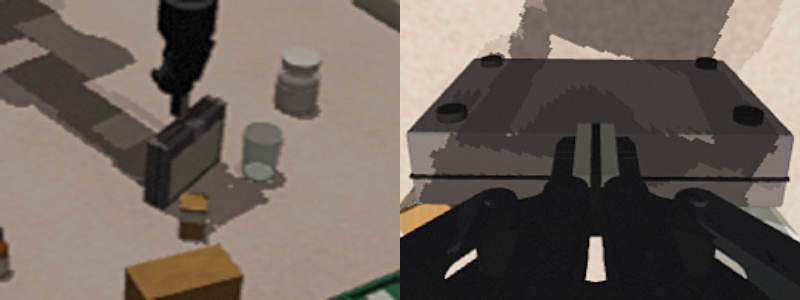

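The pictures show the wide box still upright and unmoved (lid centre unchanged). The shut fingertip at wrist (259,232) appears to overlap its upper edge on the robot side, and the measured force is near zero. The tips probably passed across without effective contact, so I'll back out gently upwards and check.

Request:
{"api": "send_rows", "payload": {"linear": [[0,0,-0.01],[0,0,-0.02],[0,0,-0.03],[0,0,-0.045],[0,0,-0.06],[0,0,-0.06]], "spin": [0,0,0,0,0,0], "grip": [0,0,0,0,0,0]}}

```text
time: 6.1
position: [0.5365, 0.2136, 0.144]
tcp_rot: [-3.14, 0.006, -2.715]
force: [0.3, 0.1, -0.2]
gripper_width: -0.0
grasp_force: 0.0
```

```bash
python3 - <<'E'
from h import *
s=r.sense(); print(s["time"],s["position"],s["force"])
p=r.grab_frame("wrist"); q=r.grab_frame("scene")
c=np.array([.548,.219]);n=np.array([.911,.413]);e=np.array([n[1],-n[0]])
im=p["image"].copy()
for z in (.098,0):
  for a,b in [(.017,.075),(.017,-.075),(-.017,.075),(-.017,-.075)]:
    u=proj(p,np.r_[c+a*n+b*e,z])[0]; cv2.circle(im,tuple(int(v) for v in u),3,(0,255,0) if z else (0,0,255),-1)
for nm in ["wide_box","wide_box_lid","wide_box_mid"]:
    print(nm,[(o["p"],np.round(o["point"],3)) for o in r.recognise(q,nm)[:1]])
cv2.imwrite("pics/w3.png",np.hstack([cv2.resize(q["image"][110:230,230:390],(400,300),interpolation=cv2.INTER_CUBIC),cv2.resize(im,(400,300))]))
E
```

```text
6.1 [0.53648712 0.21361369 0.14398363] [ 0.33916878  0.14845105 -0.23978336]
wide_box [(0.97, array([0.566, 0.204, 0.066]))]
wide_box_lid [(0.63, array([0.568, 0.202, 0.065]))]
wide_box_mid [(0.79, array([0.565, 0.2  , 0.068]))]
```

View pics/w3.png

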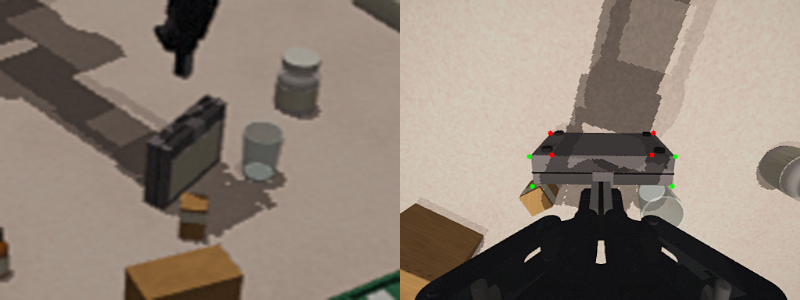

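The view confirms that the wide box stands exactly where it was (red and green overlay dots match its corners), and the fingers are free above it. I go back to the lid side, lower, and push in stages.

Request:
{"api": "send_rows", "payload": {"linear": [[-0.02,0,-0.01],[-0.045,0,-0.01],[-0.07,0,-0.01],[-0.088,0,-0.01],[-0.092,0,-0.01],[-0.092,0,0.02],[-0.092,0,0.05],[-0.092,0,0.07],[-0.092,0,0.08],[-0.092,0,0.08],[-0.072,0,0.08],[-0.057,0,0.08],[-0.048,0,0.08],[-0.042,0,0.08],[-0.036,0,0.08],[-0.03,0,0.08],[-0.03,0,0.08]], "spin": [0,0,0,0,0,0,0,0,0,0,0,0,0,0,0,0,0], "grip": [0,0,0,0,0,0,0,0,0,0,0,0,0,0,0,0,0]}}

```text
time: 8.05
position: [0.5612, 0.2254, 0.0603]
tcp_rot: [3.142, -0.0, -2.715]
force: [0.3, -0.2, 0.2]
gripper_width: 0.0001
grasp_force: 0.0
```

```bash
python3 - <<'E'
from h import *
s=r.sense(); print(s["time"],s["position"],s["force"])
p=r.grab_frame("wrist"); q=r.grab_frame("scene")
c=np.array([.548,.219]);n=np.array([.911,.413]);e=np.array([n[1],-n[0]])
print("dist tcp to lid plane",(np.array(s["position"][:2])-c)@n-.017)
im=p["image"].copy()
for z in (.098,0):
  for a,b in [(.017,.075),(.017,-.075),(-.017,.075),(-.017,-.075)]:
    u=proj(p,np.r_[c+a*n+b*e,z])[0]; cv2.circle(im,tuple(int(v) for v in u),3,(0,255,0) if z else (0,0,255),-1)
cv2.imwrite("pics/w4.png",np.hstack([cv2.resize(q["image"][110:230,230:390],(400,300),interpolation=cv2.INTER_CUBIC),cv2.resize(im,(400,300))]))
E
```

```text
8.05 [0.56118564 0.22543517 0.06032761] [ 0.31211239 -0.24615781  0.18183224]
dist tcp to lid plane -0.0023301543715105594
```

View pics/w4.png

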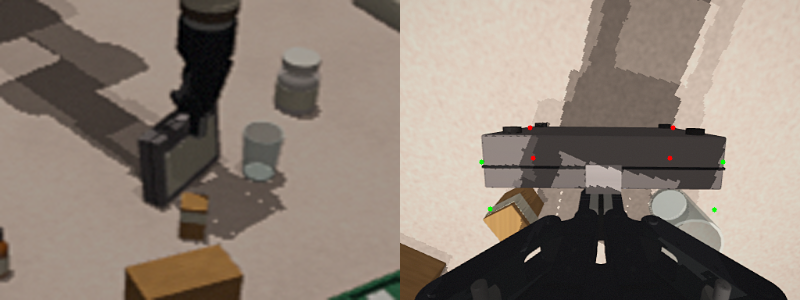

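Now the box is tilting. Its top edge has moved towards the robot relative to the green dots, so contact is real at this height. I keep pushing past the balance point.

Request:
{"api": "send_rows", "payload": {"linear": [[0.006,0,0],[0.012,0,0],[0.018,0,0],[0.024,0,0],[0.03,0,0],[0.036,0,0],[0.042,0,0],[0.042,0,0],[0.042,0,0],[0.042,0,0]], "spin": [0,0,0,0,0,0,0,0,0,0], "grip": [0,0,0,0,0,0,0,0,0,0]}}

```text
time: 9.15
position: [0.5237, 0.2083, 0.0604]
tcp_rot: [-3.142, 0.0, -2.715]
force: [0.1, 0.0, -0.1]
gripper_width: -0.0
grasp_force: 0.0
```

```bash
python3 - <<'E'
from h import *
s=r.sense(); print(s["time"],s["position"],s["force"])
p=r.grab_frame("wrist"); q=r.grab_frame("scene")
c=np.array([.548,.219]);n=np.array([.911,.413]);e=np.array([n[1],-n[0]])
print("dist tcp to lid plane",(np.array(s["position"][:2])-c)@n-.017)
for nm in ["wide_box","wide_box_lid","wide_box_mid"]:
    print(nm,[[(round(o["p"],2),np.round(o["point"],3)) for o in r.recognise(k,nm)[:1]] for k in (p,q)])
cv2.imwrite("pics/w5.png",np.hstack([cv2.resize(q["image"][110:230,230:390],(400,300),interpolation=cv2.INTER_CUBIC),cv2.resize(p["image"],(400,300))]))
E
```

```text
9.15 [0.52368096 0.20829871 0.06043802] [ 0.09946265  0.00626805 -0.13854911]
dist tcp to lid plane -0.04357428014889887
wide_box [[], [(0.97, array([0.502, 0.177, 0.041]))]]
wide_box_lid [[(0.86, array([0.477, 0.188, 0.04 ]))], [(0.81, array([0.503, 0.174, 0.037]))]]
wide_box_mid [[(0.98, array([0.481, 0.189, 0.033]))], [(0.56, array([0.501, 0.174, 0.034]))]]
```

View pics/w5.png

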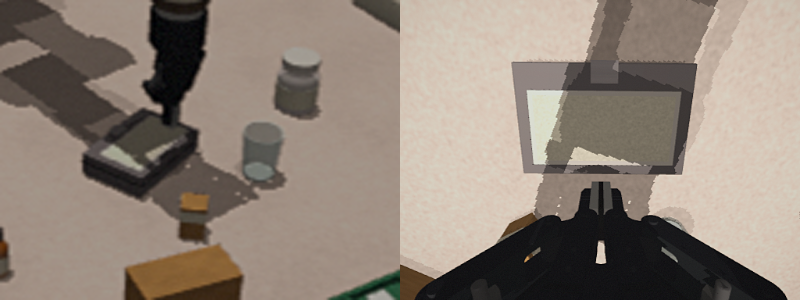

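The wide box now lies flat with the index card up, at wrist (605,120). On to the narrow box, going up and across first.

Request:
{"api": "send_rows", "payload": {"linear": [[0,0,-0.03],[0,0,-0.07],[0,0,-0.11],[0,0,-0.14],[0.004,-0.025,-0.14],[0.009,-0.055,-0.14],[0.014,-0.085,-0.14],[0.019,-0.115,-0.14],[0.024,-0.145,-0.14],[0.029,-0.175,-0.14],[0.034,-0.205,-0.14],[0.039,-0.235,-0.14],[0.044,-0.265,-0.14],[0.048,-0.295,-0.14],[0.053,-0.325,-0.14],[0.058,-0.355,-0.14],[0.063,-0.385,-0.14],[0.068,-0.415,-0.14],[0.068,-0.415,-0.14],[0.068,-0.415,-0.14]], "spin": [0,0,0,0,0.04,0.08,0.12,0.16,0.2,0.24,0.28,0.32,0.36,0.4,0.44,0.48,0.52,0.533,0.533,0.533], "grip": [0,0,0,0,0,0,0,0,0,0,0,0,0,0,0,0,0,0,0,0]}}

```text
time: 11.55
position: [0.6329, -0.1981, 0.1999]
tcp_rot: [3.141, -0.001, 3.034]
force: [-0.1, 0.4, -0.4]
gripper_width: 0.0002
grasp_force: 0.0
```

```bash
python3 - <<'E'
from h import *
s=r.sense(); print(s["time"],s["position"],s["tcp_rot"])
p=r.grab_frame("wrist"); im=p["image"].copy()
c=np.array([.558,-.189]);n=np.array([.994,-.107]);e=np.array([n[1],-n[0]])
t=np.array(s["position"][:2])-c; print("out",t@n-.017,"lat",t@e)
for a,b in [(.017,.042),(.017,-.042),(-.017,.042),(-.017,-.042)]:
    u=proj(p,np.r_[c+a*n+b*e,.098])[0]; print(u.round()); cv2.circle(im,tuple(int(v) for v in u),2,(0,255,0),-1)
cv2.imwrite("pics/n1.png",im)
E
```

```text
11.55 [ 0.63287262 -0.19805188  0.19991441] [ 3.14098730e+00 -6.00265706e-04  3.03385217e+00]
out 0.05839193337055591 lat 0.0009861981810466267
[215. 125.]
[305. 125.]
[213.  86.]
[307.  86.]
```

View pics/n1.png

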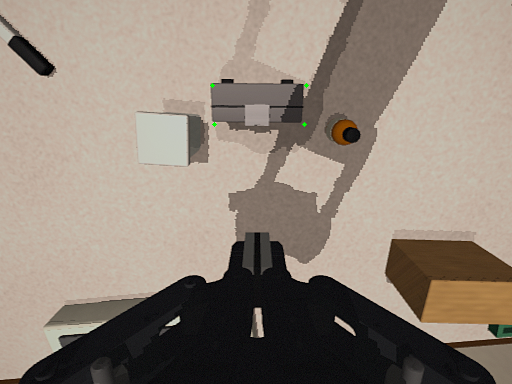

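The narrow box is centred ahead of the fingers, with its lid edge from (213,124) to (304,124), and the jar and bottle are clear to either side. I lower and push as before.

Request:
{"api": "send_rows", "payload": {"linear": [[0,0,0.04],[0,0,0.08],[0,0,0.12],[0,0,0.14],[0,0,0.14],[0.02,0,0.14],[0.035,0,0.14],[0.044,0,0.14],[0.05,0,0.14],[0.056,0,0.14],[0.062,0,0.14],[0.068,0,0.14],[0.074,0,0.14],[0.08,0,0.14],[0.086,0,0.14],[0.092,0,0.14],[0.098,0,0.14],[0.102,0,0.14],[0.102,0,0.14],[0.102,0,0.14]], "spin": [0,0,0,0,0,0,0,0,0,0,0,0,0,0,0,0,0,0,0,0], "grip": [0,0,0,0,0,0,0,0,0,0,0,0,0,0,0,0,0,0,0,0]}}

```text
time: 13.6
position: [0.5318, -0.1869, 0.0604]
tcp_rot: [-3.141, 0.0, 3.035]
force: [0.6, -0.2, 0.6]
gripper_width: -0.0004
grasp_force: 0.0
```

```bash
python3 - <<'E'
from h import *
s=r.sense(); print(s["time"],s["position"],s["force"])
p=r.grab_frame("wrist"); q=r.grab_frame("scene")
for nm in ["narrow_box","narrow_box_lid","narrow_box_mid","oil_bottle","stain_jar"]:
    print(nm,[[(round(o["p"],2),np.round(o["point"],3).tolist()) for o in r.recognise(k,nm)[:2]] for k in (p,q)])
E
```

```text
13.6 [ 0.53175115 -0.18692934  0.06042112] [ 0.56766811 -0.19917981  0.57651986]
narrow_box [[(0.75, [0.483, -0.178, 0.041])], [(0.56, [0.517, -0.192, 0.038])]]
narrow_box_lid [[(0.88, [0.48, -0.178, 0.035])], [(0.96, [0.515, -0.193, 0.037]), (0.7, [0.479, 0.468, 0.055])]]
narrow_box_mid [[(0.91, [0.479, -0.18, 0.04])], [(0.81, [0.515, -0.19, 0.038])]]
oil_bottle [[(0.55, [0.594, -0.096, 0.043])], [(0.55, [0.61, -0.1, 0.034])]]
stain_jar [[(0.57, [0.562, -0.285, 0.065])], [(0.8, [0.599, -0.296, 0.065])]]
```

The narrow box's lid now reads 38 mm high, so it lies lid up. I raise the hand clear and check both boxes.

Request:
{"api": "send_rows", "payload": {"linear": [[0,0,-0.03],[0,0,-0.07],[0,0,-0.11],[0,0,-0.14],[0,0,-0.16],[0,0,-0.16],[0,0,-0.16],[0,0,-0.16]], "spin": [0,0,0,0,0,0,0,0], "grip": [0,0,0,0,0,0,0,0]}}

```text
time: 15.0
position: [0.5307, -0.1863, 0.2181]
tcp_rot: [3.14, -0.003, 3.035]
force: [-0.5, 0.3, -0.3]
gripper_width: -0.0003
grasp_force: 0.0
```

```bash
python3 - <<'E'
from h import *
s=r.sense(); print(s["time"],s["position"],s["force"])
p=r.grab_frame("wrist"); q=r.grab_frame("scene")
for nm in ["narrow_box_lid","narrow_box_mid","wide_box_lid","wide_box_mid","oil_bottle","stain_jar","beaker","coverslip_pack"]:
    print(nm,[[(round(o["p"],2),np.round(o["point"],3).tolist()) for o in r.recognise(k,nm)[:2]] for k in (p,q)])
# flatness of narrow lid: compare brightest card quad with the lid overlay at z=.038
g=cv2.cvtColor(p["image"],cv2.COLOR_BGR2GRAY)
c=np.array([.48,-.18]);n=np.array([.994,-.107]);e=np.array([n[1],-n[0]])
Q=proj(p,[np.r_[c+a*n+b*e,.038] for a,b in [(.049,.042),(.049,-.042),(-.049,-.042),(-.049,.042)]])
x0,y0=np.maximum(Q.min(0)-25,0).astype(int); x1,y1=(Q.max(0)+25).astype(int)
m=cv2.GaussianBlur(g,(3,3),0)[y0:y1,x0:x1]; t,b=cv2.threshold(m,0,255,cv2.THRESH_OTSU)
cs,_=cv2.findContours(255-b,cv2.RETR_EXTERNAL,cv2.CHAIN_APPROX_SIMPLE); k=max(cs,key=cv2.contourArea)
print("expected",Q.round().tolist(),"dark rect",(cv2.boxPoints(cv2.minAreaRect(k))+[x0,y0]).round().tolist())
E
```

```text
15.0 [ 0.53067191 -0.1862998   0.21813468] [-0.48544411  0.32388858 -0.33555486]
narrow_box_lid [[(0.88, [0.483, -0.181, 0.04])], [(0.71, [0.509, -0.19, 0.038])]]
narrow_box_mid [[(0.97, [0.484, -0.179, 0.036]), (0.39, [0.597, -0.098, 0.042])], [(0.9, [0.511, -0.191, 0.036])]]
wide_box_lid [[(0.56, [0.494, 0.12, 0.027]), (0.25, [0.483, -0.18, 0.042])], [(0.58, [0.498, 0.177, 0.037])]]
wide_box_mid [[(0.62, [0.495, 0.116, 0.021])], [(0.95, [0.503, 0.176, 0.036])]]
oil_bottle [[(0.72, [0.596, -0.097, 0.043])], [(0.65, [0.609, -0.096, 0.035])]]
stain_jar [[(0.7, [0.576, -0.286, 0.082]), (0.54, [0.484, -0.179, 0.04])], [(0.97, [0.598, -0.297, 0.07])]]
beaker [[(0.58, [0.776, 0.054, 0.066])], [(0.59, [0.59, 0.316, 0.051])]]
coverslip_pack [[(0.78, [0.64, 0.15, 0.019])], []]
expected [[225.0, 166.0], [292.0, 166.0], [295.0, 83.0], [223.0, 82.0]] dark rect [[221.0, 89.0], [319.0, 89.0], [319.0, 189.0], [221.0, 189.0]]
```

Both lids read about 38 mm high, the neighbouring objects are where they were, and the hand is clear. I'm handing in.

```bash
python3 -c "
from cell import r
print(r.sign_off())"
```

```text
the job is handed in; nothing more can be done
None
```

I pushed both slide boxes over; they lie flat, lid up, about where they stood, and the job is handed in at about 15 s (no verdict was returned); the first push on the wide box, with the tips 80 mm up, didn't tip it, a second at 60 mm did, and the narrow box's final pose was checked only by the networks' readings, not by eye.

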